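# Fit the plug-in card of a bedroom controller

## Robot

A 6-joint arm with a two-finger parallel gripper is mounted at the origin on the work surface. World frame = base frame: x ahead of the robot, y to its left, z up, the work surface at z = 0. Lengths are in m, angles in degrees, forces in N, time in s.
With the tool pointing down it reaches from about 0.35 to 0.875 m from the base axis. Payload 15.5 kg.
Tool frame: the origin (TCP) lies on the centre line of the jaws, within the pads' length; the fingertips stand 19 mm ahead of it and the grasp point (between the pads) is the TCP; z points along the fingers, y is the line along which they close (so a half turn about z gives the same grasp; the last joint's range is limited). The gripper opens to 85 mm and grips with 20 to 120 N. Pads are 22 mm wide; open, the fingers measure 114 mm over their backs; the gripper's body (76 mm by 85 mm) begins 54 mm behind the grasp point. The pads swing forward as they close: fully open they stand 13 mm farther back than shut.
Start: joints at [-73.081, 28.281, 77.091, -0, 74.628, -5.472], TCP at [0.238, -0.578, 0.25] pointing down, gripper open.
Joint ranges: [-166.48, 166.48], [-47.26, 123.95], [12.59, 153.08], [-70.14, 250.14], [6.76, 159.57], [-176.63, 176.63]. Speed limits (degrees/s): [108.29, 108.29, 147.25, 172.46, 172.46, 172.46].

## Interface

Orientations are given as a 3x3 rotation matrix whose columns are the frame's x, y, z axes.
In Python, from station import ctrl gives the robot as it stands.
- The arm moves only by the shell command python3 -m inch 'ROWS' [OPENING] [FORCE]. ROWS is a JSON object of lists of equal length, an entry for each row: "travel": the shift along the tool's x, y, z in m, a list of three; "angular": the turn, a rotation vector about the tool's x, y, z in rad, a list of three. A call has 1 to 20 rows; each row is the pose to reach, as a shift and turn from the pose commanded when the call began, along the tool's axes at that moment; what a row does not reach only later rows make up. A row lasts 1/12 s, in which the tool goes at most 41.7 mm and 7.16 degrees, less where a joint would pass 70% of its speed; a pose out of reach is approached as far as the arm can. A call with a gripper value outside its range is refused whole. OPENING is the opening, from 0 (shut) to 1 (fully open), set as the call begins (- or left out, the last holds). The fingers move at their own pace and stop on an object; FORCE is the grip in N (left out, the last holds). Time passes only in rows, so rows that repeat a pose let the fingers close. It gives the time, the measured TCP pose, the force, the opening and the grip force at its end, in the units of the state.
- ctrl.observe(): the state, without advancing time (a new reading comes with each control period).
- ctrl.camera(name): name is "scene" or "top" or "wrist"; returns the picture (480x640x3 uint8, blue, green, red); there is no depth.
- ctrl.camera_model(name): a dict with "mtx" (3x3 intrinsics, pixels), "cam_to_world" (4x4, takes a point from camera to world coordinates); the wrist camera has in their place "mount" (4x4, takes a point from camera to tool coordinates, whose origin is the TCP and whose axes are the flange's). Camera axes: x right, y down, z forward; pixel columns grow to the right and rows downward; lengths in m; the calibration is good to about 2 mm. A picture is of the moment at which its call begins: read the wrist's pose just before it. camera_model takes no time and is no camera call.
- ctrl.sign_off(): hands the job in; it is judged then, once.
Trained networks look in the newest picture that a camera, given by its name, has taken for a name from the list of things; names that differ only in an ending like _2 or _b are one class to them, and where a whole thing is asked for, a point or a joint stands for the part that bears it (a point fixed in the world has none). Each returns a list of dicts, best first, with "score" (0 to 1); they miss things now and then, are a little off and sometimes report something else, mostly with a low value. They report only what shows in the picture. A call takes as long as a camera call. They do not tell look-alikes from the thing itself.
- ctrl.outline_of(camera, thing): "mask" (480x640 bool, what is visible of it) and "box" ([left, top, width, height] in pixels, round what is visible of it).
- ctrl.tip_of(camera, thing): "location" ([column, row] in pixels: a listed point, or the origin of a listed thing).
The state is a dict: "time": time; "q": joint angles; "joint_velocities": joint speeds; "tau": joint torques, N m; "ee_pos": TCP position; "orientation": TCP orientation; "contact_force": force on the tool from outside, world axes, zero at the start; "ft_torque": the same for the moment, N m; "gripper_width": opening from 0.0 (shut) to 1.0 (fully open); "gripper_force": force on a finger pad.
Only numpy, scipy, OpenCV 4.12 (cv2) and the standard library are available. Lean on these libraries where they do the work, as an engineer would, in place of code of your own. Each camera call takes 0.05 s, during which the arm holds its last target. There are 200 camera calls.

## Task

The bedroom's lamp-and-blind controller lies open on the dresser and its circuit card stands beside it in a packing block. Slide the card gently down the controller's two card guides, levers open, until it rests on the sockets, without ramming it or shoving it into them by hand; then swing its two ejector levers inward by turns, part way and then right down, so that it goes in level until both levers lie flat and the card is fully home. Press nothing hard, and leave the other things where they stand.

Things in the scene. Friction and masses are not known exactly. Their poses are not given: they have to be found in the camera images.
- controller: open room controller fixed to the dresser: shallow grey metal pan 200 (its x) by 260 (y) by 26 mm high, with an upright card frame across its middle (two card guides, on its y axis), an aluminium power-supply can (top at 50 mm) on its -x side and a black terminal row on its +x side. Origin: centre of its underside. The card belongs upright in the plane of the two guides, either face forward
- frame_place (a point): nominal place of the card frame: middle between its guides, on the pan's floor. The frame is bolted through slotted holes over spacers and truly sits up to 5 mm off this point along the controller's x, up to 3.5 mm along y and 0 to 3 mm higher, square to the pan: see or feel where. Its two guides are black plastic, 5 mm grooves (x) for the 3 mm card, groove bottoms 163 mm apart (y)
- guide_top (a point): nominal middle between the two guide mouths, 94 mm above the table, off as the frame is. In their top 5 mm the mouths flare: in y at 45 degrees, to 172 mm apart; in x, too flatly for the card to slip in (32 degrees from level), to 15 mm. Over each guide the end of an aluminium rail forms a lip (inner edge 84.8 mm from the middle, 16 to 22 mm above the mouth) under which a lever's toe catches
- socket (a point): nominal middle of the two sockets at the foot of the guides, where the card's lower edge is when home, 16 mm above the table: off as the frame is. The lower edge meets the sockets' spring contacts 7 mm before home; from there 32 N (16 N at each end) would be needed to press it in by hand
- contacts_l (a joint): how far the spring contacts in the +y socket have been pushed in by the card's lower edge, m: 0 untouched, 0.007 with that end of the card fully home
- contacts_r (a joint): the same for the -y socket
- card: loose green circuit card, 160 mm wide (its y), 100 mm high (z), 3 mm thick (x), 0.2 to 0.3 kg, standing upright in the packing block. Origin: middle of its lower edge. At its top centre a grey pull grip, at each upper corner a black ejector lever. Nothing on its faces is in the way of fingers above 80 mm
- card_grip (a point): centre of the card's pull grip, 102 mm above the lower edge; the grip is 10 mm thick (x), 34 mm wide (y), and reaches from 88 to 116 mm above the lower edge
- pivot_l (a point): pivot of the +y ejector lever, on the card: 76 mm from the middle, 94 mm above the lower edge. The lever: a handle ending 45 mm from the pivot in a thumb pad 16 mm square, and a toe 14 mm long on the other side of the pivot
- pivot_r (a point): pivot of the -y ejector lever (mirror image)
- lever_l (a joint): angle of the +y lever, rad. 0: closed, handle lying flat on the card's top edge, pointing to the middle. Grows as the handle swings up and outward; 1.15 is the stop. Stays where left (about 3 N to move). With the card resting on the sockets its toe catches under the lip at about 0.65; from there to 0 it draws its end of the card down 7 mm, at about 4 to 10 N on the pad; the pad then stops dead
- lever_r (a joint): the same for the -y lever (mirror image)
- pad_l (a point): middle of the outer (pressed) surface of the +y lever's thumb pad: closed, 37 mm from the pivot towards the middle and 16 mm above it; turns with the lever
- pad_r (a point): the same for the -y lever (mirror image)
- handle_l: the +y lever's handle with its thumb pad; origin at the pivot, turns with the lever
- handle_r: the -y lever's handle with its thumb pad; origin at the pivot, turns with the lever
- packing: brown packing block fixed on the dresser, 70 (x) by 130 (y) by 45 mm high; a slot along its y, 4 mm wide and 30 mm deep, holds the card upright, lower edge 15 mm above the table. Origin: centre of its underside
- clock: bystander: round blue alarm clock, 100 mm across, 112 mm high; origin under its middle
- tumbler: bystander: clear drinking glass, 72 mm across, 120 mm high; origin under its middle
- books: bystander: two books lying in a stack, about 115 by 180 mm, 52 mm high; origin under the middle
There are look-alikes about, which are no part of the job. Of the things that look like the card, the smaller one is meant.

How it is judged (in metres and radians):
On the way:
1. the card stands in both guides, resting on the sockets, with both levers still open (z of card in the frame of controller below 0.028 m and x of card in the frame of controller between -0.009 and 0.009 m and y of card in the frame of controller between -0.006 and 0.006 m and angle between card's own z axis and vertical below 0.06 rad and value of joint each of lever_l, lever_r above 0.7 rad), for 0.2 s.
At the end, for the whole second after the job is handed in: Both sockets' contacts pushed in by at least 5.3 of their 7 mm by the card, which stands upright in the guides, its lower edge below 21.5 mm; both levers closed to within 0.08 rad of flat; card at rest and released; clock, tumbler and books not moved by more than 20 mm (value of joint each of contacts_l, contacts_r above 0.0053 m and x of card in the frame of controller between -0.009 and 0.009 m and y of card in the frame of controller between -0.006 and 0.006 m and z of card in the frame of controller below 0.0215 m and angle between card's own z axis and vertical below 0.06 rad and value of joint each of lever_l, lever_r below 0.08 rad and linear speed of card below 0.01 m/s); the robot touches nothing.
It fails at once if with both levers open, the card was forced down the guides (pressed on the controller with more than 30 N before it reached the sockets) or shoved more than 2.5 mm into a socket by hand (((contact force between card and controller above 30 N and z of card in the frame of controller above 0.03 m) or value of joint any of contacts_l, contacts_r above 0.0025 m) and value of joint each of lever_l, lever_r above 0.7 rad).
It fails at once if one lever was closed right down (below 0.15 rad) while the other still stood open (above 0.7 rad), so the card went in crooked ((value of joint lever_l below 0.15 rad and value of joint lever_r above 0.7 rad) or (value of joint lever_r below 0.15 rad and value of joint lever_l above 0.7 rad)).
It fails at once if a lever was pressed with more than 30 N (contact force between the fingers and handle_l above 30 N or contact force between the fingers and handle_r above 30 N).
It fails at once if the card was dropped down the guides (faster than 0.4 m/s) (z of card in the frame of controller below 0.09 m and horizontal distance between card and controller below 0.02 m and linear speed of card above 0.4 m/s).
It fails at once if a bystander (clock, tumbler, books) was moved more than 20 mm (distance of any of clock, tumbler, books from where it was at the start of the episode above 0.02 m).
It also fails if it takes over 72 s, if anything falls off the work surface, if the arm or the gripper's body presses on something with over 40 N, if the wrist force passes 120 N, or if a joint passes its speed limit or range.

## Working session

There is one attempt and no reset: what is moved stays moved. The work goes in short steps, Python scripts to look and compute and a shell command to move; the robot and the scene stay as the last step left them, time stands still between calls to the robot, and variables do not carry over. Pictures are saved under pics/ and viewed, at most 11 in all, crops included, and the job is handed in when it is done.

```bash
ls; mkdir -p pics; python3 - <<'E'
from station import ctrl
import cv2,numpy as np
np.set_printoptions(precision=4,suppress=True)
s=ctrl.observe();print(s['time'],s['ee_pos'],s['orientation'])
a=ctrl.camera('scene');b=ctrl.camera('top')
cv2.imwrite('pics/scene.png',a);cv2.imwrite('pics/top.png',b)
for c in('scene','top'):
    print(c,ctrl.camera_model(c))
    for t in ('card','packing','controller'):
        print(t,[(round(float(o['score']),2),o['box']) for o in ctrl.outline_of(c,t)])
    for t in('card_grip','pivot_l','pivot_r','pad_l','pad_r','guide_top','socket','controller','packing','card','clock','tumbler','books'):
        print(t,[(round(float(o['score']),2),np.round(o['location'],1)) for o in ctrl.tip_of(c,t)])
print(ctrl.camera_model('wrist'))
E
```

```text
pics
0.0 [ 0.238  -0.5775  0.2497] [[ 0.9246  0.3809 -0.0004]
 [ 0.3809 -0.9246  0.0012]
 [ 0.0001 -0.0013 -1.    ]]
scene {'mtx': array([[576.1263,   0.    , 313.0676],
       [  0.    , 576.1263, 240.0457],
       [  0.    ,   0.    ,   1.    ]]), 'cam_to_world': array([[ 0.8609,  0.383 , -0.335 ,  1.0762],
       [ 0.5088, -0.6519,  0.5623, -0.8771],
       [-0.003 , -0.6545, -0.756 ,  1.2782],
       [ 0.    ,  0.    ,  0.    ,  1.    ]])}
card [(0.67, [329.5, 162.1, 17.8, 55.3]), (0.67, [240.6, 154.1, 65.0, 58.3])]
packing [(0.91, [322.5, 188.8, 33.1, 40.9]), (0.75, [231.7, 245.0, 99.6, 97.7])]
controller [(0.88, [232.9, 243.8, 96.2, 100.7])]
card_grip [(0.97, array([336.6, 183.3])), (0.83, array([270.7, 164.9])), (0.53, array([390.1, 297.3]))]
pivot_l [(0.82, array([332.1, 203.8])), (0.73, array([298.7, 182.3])), (0.72, array([347.4, 173.6])), (0.59, array([244.4, 158.5])), (0.43, array([373.7, 170.7]))]
pivot_r [(0.82, array([332.1, 203.8])), (0.73, array([298.7, 182.3])), (0.72, array([347.4, 173.6])), (0.59, array([244.4, 158.5])), (0.43, array([373.7, 170.7]))]
pad_l [(0.61
[... 1904 characters left out ...]
ray([192.2, 248.8])), (0.48, array([258.3, 238.4]))]
controller [(0.62, array([369.1, 238.8])), (0.39, array([192.7, 250.6]))]
packing [(0.63, array([232.7, 244. ])), (0.21, array([194.9, 251.3]))]
card [(0.95, array([231.8, 245. ])), (0.83, array([247.9, 327.8]))]
clock [(0.6, array([135. , 244.6])), (0.51, array([254. , 232.5]))]
tumbler []
books [(0.69, array([308.4, 140.6]))]
{'mtx': array([[350.5242,   0.    , 322.5092],
       [  0.    , 350.5242, 243.7074],
       [  0.    ,   0.    ,   1.    ]]), 'mount': array([[ 0.0011, -0.9605, -0.2784,  0.0712],
       [ 1.    ,  0.0012, -0.0002,  0.0001],
       [ 0.0005, -0.2784,  0.9605, -0.1251],
       [ 0.    ,  0.    ,  0.    ,  1.    ]])}
```

View pics/scene.png

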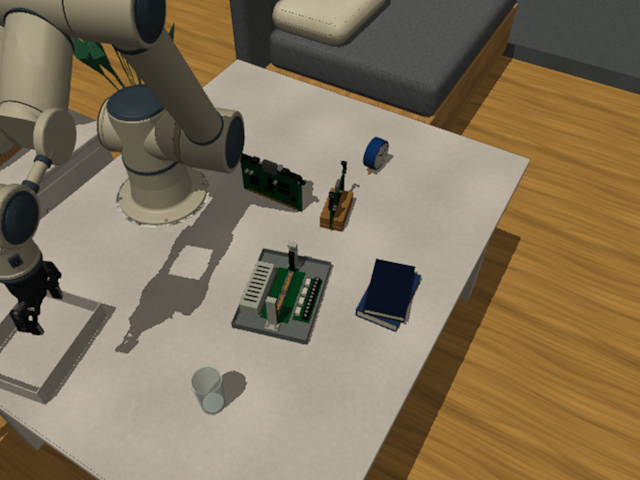

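View pics/top.png

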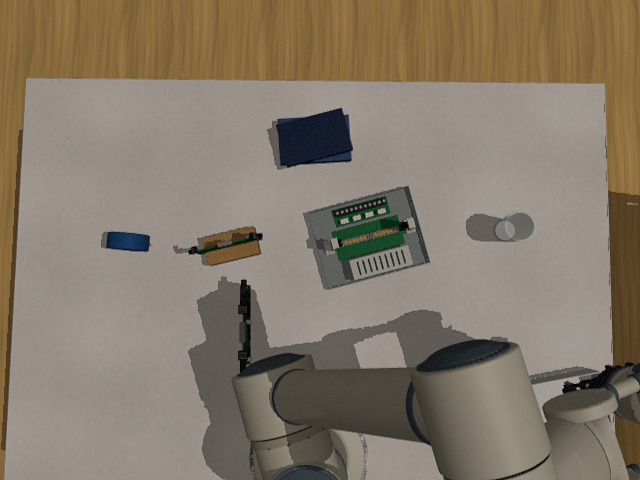

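Candidates for the card are the board in the brown packing block, at top (231,243) and scene (337,190), and a bigger board standing free, at top (244,330) and scene (271,185). I choose the one in the block because it is the smaller. The levers show at top (180,248) and (258,237). The controller lies at top (367,238), the clock at (128,241), the tumbler at (512,230) and the books at (314,138).

```bash
cat > h.py <<'E'
import numpy as np,cv2
from station import ctrl
np.set_printoptions(precision=4,suppress=True)
def cam(c,s=None):
    m=ctrl.camera_model(c)
    if c!='wrist': return m['mtx'],m['cam_to_world']
    s=s or ctrl.observe();T=np.eye(4);T[:3,:3]=s['orientation'];T[:3,3]=s['ee_pos']
    return m['mtx'],T@m['mount']
def onz(c,px,z,s=None):
    K,T=cam(c,s);d=T[:3,:3]@np.linalg.solve(K,[px[0],px[1],1.]);o=T[:3,3]
    return o+d*(z-o[2])/d[2]
def proj(c,p,s=None):
    K,T=cam(c,s);q=K@(T[:3,:3].T@(np.asarray(p,float)-T[:3,3]));return q[:2]/q[2]
E
python3 - <<'E'
from h import *
b=cv2.imread('pics/top.png');a=cv2.imread('pics/scene.png')
ctrl.camera('top')
for t,z in(('packing',.045),('controller',.026)):
    m=ctrl.outline_of('top',t)[0]['mask'].astype(np.uint8)
    r=cv2.minAreaRect(cv2.findNonZero(m));bx=cv2.boxPoints(r)
    P=np.array([onz('top',p,z) for p in bx]);print(t,P[:,:2].tolist(),P.mean(0))
    e=[P[1]-P[0],P[2]-P[1]];print([(np.linalg.norm(v),np.degrees(np.arctan2(v[1],v[0]))) for v in e])
for n,px,z in(('grip',(221.3,243.6),.117),('card',(231.8,245),.015),('pl',(195.6,252.7),.109),('pr',(259,240.2),.109),('guide',(370.3,238),.094),('sock',(367.6,234.9),.016),('ctrl',(369.1,238.8),0),('pack',(232.7,244),0)):
    print('top',n,onz('top',px,z))
for n,px,z in(('grip',(336.6,183.3),.117),('pr',(332.1,203.8),.109),('pl',(347.4,173.6),.109),('guide',(281.4,273.5),.094),('sock',(285.4,291.5),.016),('ctrl',(283.2,296.5),0),('pack',(338.3,215),0)):
    print('scene',n,onz('scene',px,z))
c1=cv2.resize(b[215:275,165:285],(480,240),interpolation=2);c2=cv2.resize(b[175:300,295:440],(464,400),interpolation=2)
c3=cv2.resize(a[150:235,310:370],(310,440),interpolation=2)
o=np.zeros((600,790,3),np.uint8);o[:240,:480]=c1;o[:440,480:790]=c3;o[240:600,:418]=cv2.resize(c2,(418,360));cv2.imwrite('pics/crop.png',o)
E
```

```text
packing [[0.5330803589959284, 0.26911523218436223], [0.5668458518732302, 0.1414813747802927], [0.49824518142025476, 0.1228707460260871], [0.464683143046585, 0.24999710943209522]] [0.5157 0.1959 0.045 ]
[(np.float64(0.13202465703454588), np.float64(-75.18188541677354)), (np.float64(0.0710802890344757), np.float64(-164.82159442435815))]
controller [[0.6037746510138178, 0.013745556347894983], [0.6776267387360979, -0.24099757325974763], [0.4821565157892749, -0.29411622062429255], [0.4095849189094836, -0.042191418348138346]] [ 0.5433 -0.1409  0.026 ]
[(np.float64(0.26523233766499055), np.float64(-73.83269997253947)), (np.float64(0.20255912410138324), np.float64(-164.79711662390883))]
top grip [0.5166 0.2091 0.117 ]
top card [0.5202 0.1989 0.015 ]
top pl [0.495  0.2701 0.109 ]
top pr [0.5262 0.122  0.109 ]
top guide [ 0.5358 -0.1401  0.094 ]
top sock [ 0.5496 -0.1401  0.016 ]
top ctrl [ 0.5412 -0.1452  0.    ]
top pack [0.5237 0.1988 0.    ]
scene grip [0.5095 0.2096 0.117 ]
scene pr [0.5355 0.137  0.109 ]
scene pl [0.5131 0.2699 0.109 ]
scene guide [ 0.5391 -0.1365  0.094 ]
scene sock [ 0.5459 -0.1337  0.016 ]
scene ctrl [ 0.543  -0.1413  0.    ]
scene pack [0.5248 0.1995 0.    ]
```

View pics/crop.png

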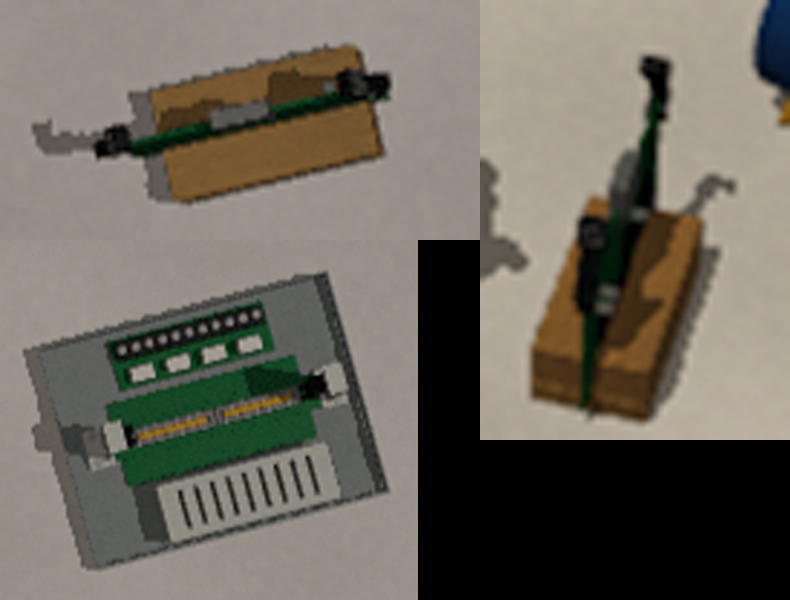

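The crop confirms the smaller card in the block. Its +y lever stands up at crop (655,60). The -y lever at (590,235) looks lower, so I'll check it with the wrist camera from above.

```bash
python3 -m inch '{"travel":[[0.553,-0.612,-0.049],[0.553,-0.612,-0.049],[0.553,-0.612,-0.049],[0.553,-0.612,-0.049],[0.553,-0.612,-0.049],[0.553,-0.612,-0.049],[0.553,-0.612,-0.049],[0.553,-0.612,-0.049],[0.553,-0.612,-0.049],[0.553,-0.612,-0.049],[0.553,-0.612,-0.049],[0.553,-0.612,-0.049],[0.553,-0.612,-0.049],[0.553,-0.612,-0.049],[0.553,-0.612,-0.049],[0.553,-0.612,-0.049],[0.553,-0.612,-0.049],[0.553,-0.612,-0.049],[0.553,-0.612,-0.049],[0.553,-0.612,-0.049]],"angular":[[0,0,-1.442],[0,0,-1.442],[0,0,-1.442],[0,0,-1.442],[0,0,-1.442],[0,0,-1.442],[0,0,-1.442],[0,0,-1.442],[0,0,-1.442],[0,0,-1.442],[0,0,-1.442],[0,0,-1.442],[0,0,-1.442],[0,0,-1.442],[0,0,-1.442],[0,0,-1.442],[0,0,-1.442],[0,0,-1.442],[0,0,-1.442],[0,0,-1.442]]}' 1 40
python3 - <<'E'
from h import *
s=ctrl.observe();print(s['time'],s['ee_pos'],s['orientation'],s['joint_velocities'],s['contact_force'])
E
```

```text
time: 3.52
ee_pos: [0.5167, 0.2016, 0.2996]
orientation: [[-0.26, 0.966, 0.001], [0.966, 0.26, 0.0], [0.0, 0.001, -1.0]]
contact_force: [0.0, -0.7, -0.1]
gripper_width: 1.0
gripper_force: 0.0
3.5167 [0.5167 0.2016 0.2996] [[-0.2599  0.9656  0.0006]
 [ 0.9656  0.2599  0.0004]
 [ 0.0003  0.0007 -1.    ]] [ 35.4732  20.9913 -36.8162  -0.3732  15.9015  35.0993] [ 0.0169 -0.664  -0.1195]
```

```bash
python3 -m inch '{"travel":[[0,0,0],[0,0,0],[0,0,0]],"angular":[[0,0,0],[0,0,0],[0,0,0]]}'
python3 - <<'E'
from h import *
s=ctrl.observe();print(s['ee_pos'],s['joint_velocities'])
w=ctrl.camera('wrist');cv2.imwrite('pics/w1.png',w)
for t,z in(('card_grip',.117),('pivot_l',.109),('pad_l',.149),('packing',0),('card',.015)):
    for o in ctrl.tip_of('wrist',t):
        if o['score']>.3: print(t,round(o['score'],2),np.round(o['location'],1),onz('wrist',o['location'],z,s))
E
```

```text
time: 3.77
ee_pos: [0.516, 0.1984, 0.2991]
orientation: [[-0.26, 0.966, -0.001], [0.966, 0.26, -0.0], [-0.0, -0.001, -1.0]]
contact_force: [-0.4, -0.6, -0.6]
gripper_width: 1.0
gripper_force: 0.0
[0.516  0.1984 0.2991] [-1.3781 -0.6587  0.7693  0.0833  0.0155  0.0914]
card_grip 0.86 [321.9 223.9] [0.5158 0.1987 0.117 ]
card_grip 0.75 [ 75.4 219.4] [0.3019 0.1452 0.117 ]
card_grip 0.74 [318.  318.3] [0.5366 0.1069 0.117 ]
pivot_l 0.82 [321.6 135.3] [0.4958 0.2721 0.109 ]
pivot_l 0.69 [194.9 247.6] [0.4071 0.1438 0.109 ]
pivot_l 0.67 [326.1 293.1] [0.5383 0.1311 0.109 ]
pad_l 0.94 [326.5 136.5] [0.4998 0.2716 0.149 ]
pad_l 0.89 [128.7 242. ] [0.3657 0.15   0.149 ]
pad_l 0.63 [319.2 316.5] [0.5332 0.1255 0.149 ]
packing 0.74 [322.9 206.2] [0.518  0.1944 0.    ]
packing 0.72 [325.5 135.8] [0.4995 0.2745 0.    ]
card 0.78 [151.1 196.1] [0.3202 0.1561 0.015 ]
card 0.65 [320.3 206.6] [0.5145 0.1957 0.015 ]
card 0.61 [323.3 203.9] [0.5171 0.1997 0.015 ]
```

View pics/w1.png

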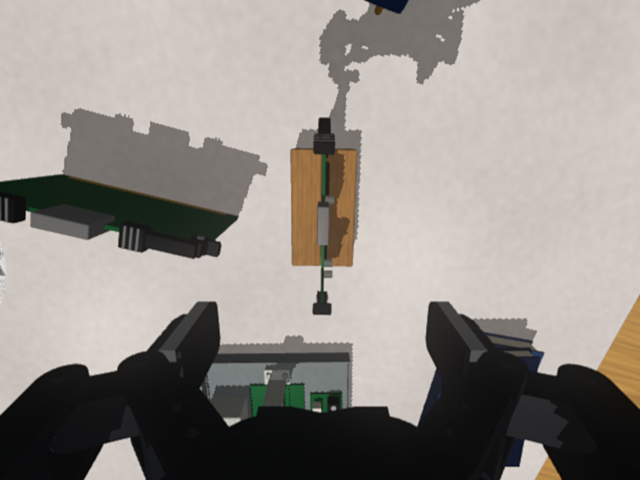

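Wrist view: the card in the block lies along image column ~323. Its grip is at (322,224) and both levers stand upright at (324,135) and (322,303). The larger look-alike is at left (120,215). The card is aligned with the tool, so I descend.

```bash
python3 -m inch '{"travel":[[0,0,0.03],[0,0,0.06],[0,0,0.09],[0,0,0.115],[0,0,0.135],[0,0,0.152],[0,0,0.166],[0,0,0.176],[0,0,0.182],[0,0,0.182],[0,0,0.182]],"angular":[[0,0,0],[0,0,0],[0,0,0],[0,0,0],[0,0,0],[0,0,0],[0,0,0],[0,0,0],[0,0,0],[0,0,0],[0,0,0]]}' 1
python3 -m inch '{"travel":[[0,0,0],[0,0,0],[0,0,0],[0,0,0],[0,0,0],[0,0,0],[0,0,0],[0,0,0],[0,0,0],[0,0,0],[0,0,0],[0,0,0]],"angular":[[0,0,0],[0,0,0],[0,0,0],[0,0,0],[0,0,0],[0,0,0],[0,0,0],[0,0,0],[0,0,0],[0,0,0],[0,0,0],[0,0,0]]}' 0 60
```

```text
time: 4.98
ee_pos: [0.5165, 0.1986, 0.1177]
orientation: [[-0.259, 0.966, 0.0], [0.966, 0.259, 0.0], [-0.0, 0.0, -1.0]]
contact_force: [0.7, 0.5, 0.5]
gripper_width: 1.001
gripper_force: 0.0
time: 5.98
ee_pos: [0.5162, 0.1986, 0.1175]
orientation: [[-0.259, 0.966, 0.0], [0.966, 0.259, 0.0], [0.0, 0.0, -1.0]]
contact_force: [-1.3, 0.2, 5.0]
gripper_width: 0.106
gripper_force: 58.9
```

```bash
python3 -m inch '{"travel":[[0,0,-0.006],[0,0,-0.018],[0,0,-0.035],[0,0,-0.06],[0,0,-0.09],[0,0,-0.12],[-0.015,-0.005,-0.15],[-0.04,-0.014,-0.17],[-0.07,-0.024,-0.182],[-0.104,-0.035,-0.182],[-0.138,-0.047,-0.182],[-0.172,-0.059,-0.182],[-0.206,-0.07,-0.182],[-0.24,-0.082,-0.182],[-0.274,-0.094,-0.182],[-0.305,-0.104,-0.182],[-0.33,-0.113,-0.182],[-0.35,-0.12,-0.182],[-0.363,-0.124,-0.182],[-0.363,-0.124,-0.182]],"angular":[[0,0,0],[0,0,0],[0,0,0],[0,0,0],[0,0,0],[0,0,0],[0,0,0],[0,0,0],[0,0,0],[0,0,0],[0,0,0],[0,0,0],[0,0,0],[0,0,0],[0,0,0],[0,0,0],[0,0,0],[0,0,0],[0,0,0],[0,0,0]]}'
python3 -m inch '{"travel":[[0,0,0],[0,0,0],[0,0,0]],"angular":[[0,0,0],[0,0,0],[0,0,0]]}'
python3 - <<'E'
from h import *
s=ctrl.observe();print(s['ee_pos'],s['joint_velocities'])
w=ctrl.camera('wrist');cv2.imwrite('pics/w2.png',w)
for t,z in(('guide_top',.0955),('socket',.0175),('controller',0),('frame_place',.004),('card_grip',.3),('pad_l',.332)):
    for o in ctrl.tip_of('wrist',t):
        if o['score']>.3: print(t,round(o['score'],2),np.round(o['location'],1),onz('wrist',o['location'],z,s))
E
```

```text
time: 7.65
ee_pos: [0.4903, -0.1862, 0.2993]
orientation: [[-0.257, 0.966, -0.0], [0.966, 0.257, -0.001], [-0.0, -0.0, -1.0]]
contact_force: [-0.2, 0.1, -3.5]
gripper_width: 0.11
gripper_force: 58.8
time: 7.9
ee_pos: [0.4906, -0.1831, 0.2993]
orientation: [[-0.26, 0.966, -0.0], [0.966, 0.26, 0.0], [0.0, -0.0, -1.0]]
contact_force: [0.1, -0.3, -2.7]
gripper_width: 0.106
gripper_force: 58.8
[ 0.4906 -0.1831  0.2993] [ 0.0048  0.0131 -0.0231 -0.0099 -0.1543 -0.116 ]
guide_top 0.71 [387.6 191.9] [ 0.5432 -0.1418  0.0955]
socket 0.88 [374.2 182.1] [ 0.5416 -0.1416  0.0175]
controller 0.83 [372.1 181.9] [ 0.5421 -0.1432  0.    ]
frame_place 0.65 [375.3 184.1] [ 0.5459 -0.1444  0.004 ]
card_grip 0.96 [322.6 326.1] [ 0.4909 -0.1822  0.3   ]
pad_l 0.97 [325.2 129.8] [ 0.4725 -0.1115  0.332 ]
```

View pics/w2.png

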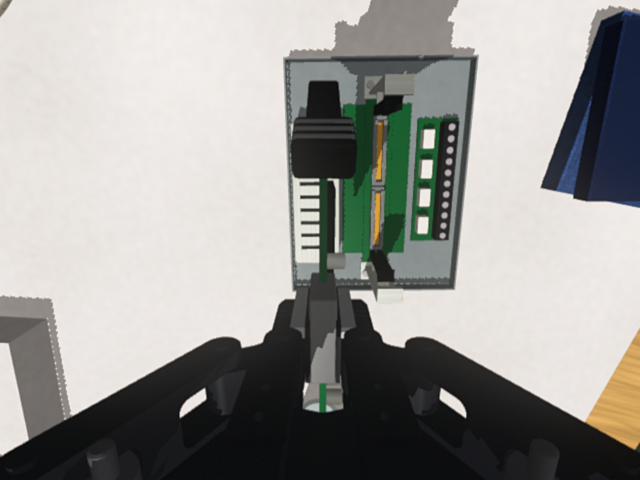

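Wrist view: the controller's card frame shows with sockets along columns 379→376 (rows 118–245). The lips and guides are at (395,85) and (385,283). The held card's pad is at (325,130).

```bash
python3 - <<'E'
from h import *
w=cv2.imread('pics/w2.png')
A=cv2.resize(w[60:135,350:430],None,fx=5,fy=5,interpolation=cv2.INTER_CUBIC);B=cv2.resize(w[235:310,350:430],None,fx=5,fy=5,interpolation=cv2.INTER_CUBIC)
cv2.imwrite('pics/z2.png',np.hstack([A,B]))
s=ctrl.observe()
P=[onz('wrist',p,.026,s) for p in((286,57),(476,57),(455,289),(294,289))]
for p in P:print(p)
for i in range(4):
    v=P[(i+1)%4]-P[i];print(np.linalg.norm(v),np.degrees(np.arctan2(v[1],v[0])))
# socket strip gold pixels
hsv=cv2.cvtColor(w,cv2.COLOR_BGR2HSV);m=cv2.inRange(hsv,(8,100,120),(28,255,255));m[:, :350]=0;m[:,420:]=0;m[:100]=0;m[260:]=0
pts=cv2.findNonZero(m)[:,0];vx,vy,x0,y0=cv2.fitLine(pts.astype(np.float32),cv2.DIST_HUBER,0,.01,.01).ravel()
print(len(pts),pts[:,1].min(),pts[:,1].max(),vx/vy,x0,y0)
for r in(pts[:,1].min(),pts[:,1].max()):print(onz('wrist',(x0+vx/vy*(r-y0),r),.018,s))
E
```

```text
[ 0.4148 -0.0442  0.026 ]
[0.6029 0.0066 0.026 ]
[ 0.6753 -0.2404  0.026 ]
[ 0.4841 -0.2919  0.026 ]
0.19482433007021588 15.100455924947582
0.2573943251701579 -73.67036018272107
0.19799575854041596 -164.91706805505018
0.2572852716101175 105.62381906142934
533 122 243 -0.03351687 377.83246 183.95485
[ 0.5281 -0.0785  0.018 ]
[ 0.5654 -0.2115  0.018 ]
```

View pics/z2.png

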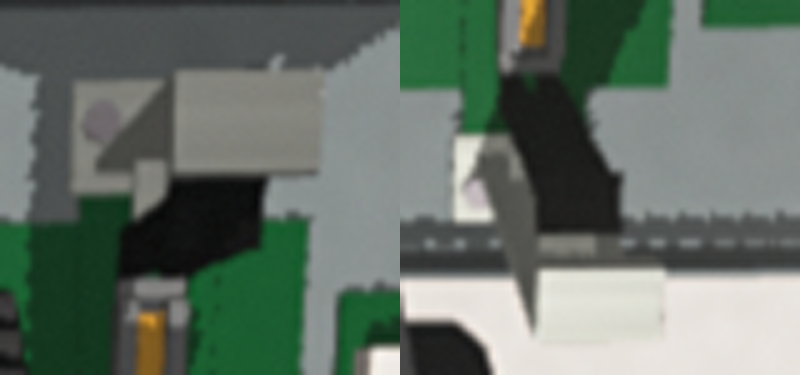

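```bash
python3 -m inch '{"travel":[[0,0.02,0],[0,0.05,0],[0,0.08,0],[0,0.105,0],[0,0.12,0],[0,0.12,0],[0,0.12,0],[0,0.12,0]],"angular":[[0,0,-0.01],[0,0,-0.01],[0,0,-0.01],[0,0,-0.01],[0,0,-0.01],[0,0,-0.01],[0,0,-0.01],[0,0,-0.01]]}'
python3 - <<'E'
from h import *
s=ctrl.observe();print(s['ee_pos'],s['orientation'][:2,:2].tolist())
w=ctrl.camera('wrist');cv2.imwrite('pics/w3.png',w)
for t,z in(('guide_top',.0955),('socket',.0175),('controller',0),('card_grip',.3)):
    for o in ctrl.tip_of('wrist',t):
        if o['score']>.3: print(t,round(o['score'],2),np.round(o['location'],1),onz('wrist',o['location'],z,s))
hsv=cv2.cvtColor(w,cv2.COLOR_BGR2HSV);m=cv2.inRange(hsv,(8,100,120),(28,255,255));m[:100]=0;m[260:]=0;m[:,:200]=0;m[:,300:]=0
pts=cv2.findNonZero(m)[:,0];vx,vy,x0,y0=cv2.fitLine(pts.astype(np.float32),cv2.DIST_HUBER,0,.01,.01).ravel()
print(len(pts),pts[:,1].min(),pts[:,1].max(),pts[:,0].min(),pts[:,0].max(),vx/vy,x0,y0)
for r in(pts[:,1].min(),pts[:,1].max()):print(onz('wrist',(x0+vx/vy*(r-y0),r),.018,s))
A=cv2.resize(w[50:310,190:340],None,fx=2.3,fy=2.3,interpolation=cv2.INTER_CUBIC)
B=cv2.resize(cv2.imread('pics/w2.png')[50:310,330:480],None,fx=2.3,fy=2.3,interpolation=cv2.INTER_CUBIC)
cv2.imwrite('pics/z3.png',np.hstack([A,B]))
E
```

```text
time: 8.92
ee_pos: [0.6059, -0.153, 0.2991]
orientation: [[-0.269, 0.963, -0.001], [0.963, 0.269, 0.0], [0.0, -0.001, -1.0]]
contact_force: [0.7, -1.3, -2.8]
gripper_width: 0.105
gripper_force: 59.3
[ 0.6059 -0.153   0.2991] [[-0.26877354867842307, 0.9632031508807583], [0.9632033547078148, 0.26877367448212813]]
guide_top 0.65 [256.9 188.4] [ 0.5394 -0.1412  0.0955]
socket 0.87 [273.6 181.1] [ 0.5447 -0.1412  0.0175]
controller 0.9 [275.  180.7] [ 0.5444 -0.1427  0.    ]
card_grip 0.87 [324.4 324.9] [ 0.6068 -0.1514  0.3   ]
596 121 242 268 277 0.04020837 272.33035 179.9506
[ 0.5258 -0.0788  0.018 ]
[ 0.5631 -0.2115  0.018 ]
```

View pics/z3.png

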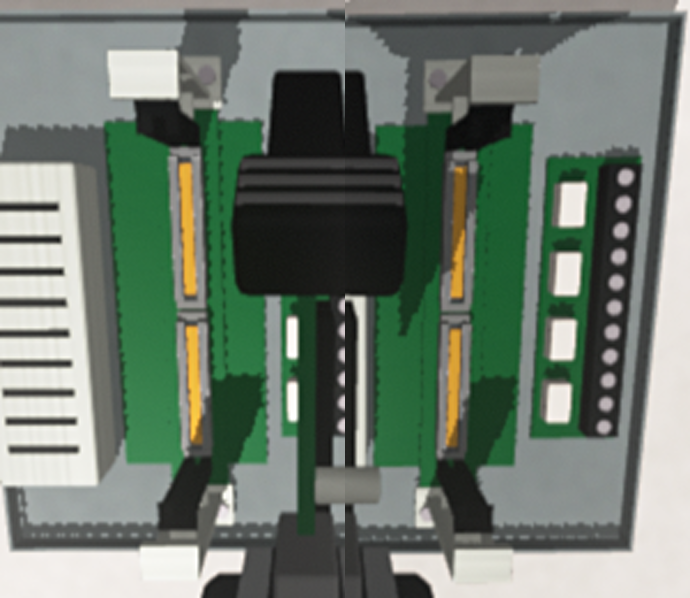

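Both views show the sockets, black guides and white lips clearly. The lips are at w3 (252,83) and (264,295), and at w2 (399,85) and (390,295). I triangulate them.

```bash
python3 - <<'E'
from h import *
R2=np.array([[-.26,.966,0],[.966,.26,0],[0,0,-1]]);
s2=dict(ee_pos=np.array([.4906,-.1831,.2993]),orientation=R2);s3=ctrl.observe()
def tri(p2,p3):
    P=[]
    for s in(s2,s3):
        K,T=cam('wrist',s);P.append(K@np.linalg.inv(T)[:3])
    X=cv2.triangulatePoints(P[0],P[1],np.float32(p2),np.float32(p3)).ravel();return X[:3]/X[3]
yaw=np.radians(15.6);ex=np.array([np.cos(yaw),np.sin(yaw)]);ey=np.array([-ex[1],ex[0]])
c=np.array([.5443,-.1425])
for n,a,b in(('lipL in',(399.1,95.7),(252.2,93.9)),('lipL out',(399.1,73.9),(252.2,71.7)),('lipR in',(390.2,288.2),(264.4,287.4)),('lipR out',(390.2,302.2),(264.4,302.2)),
 ('sockL',(377.83-.0335*(122-183.95),122),(272.33+.0402*(121.-179.95),121.)),('sockR',(377.83-.0335*(243-183.95),243),(272.33+.0402*(242.-179.95),242.))):
    X=tri(a,b);d=X[:2]-c;print(n,X,'ctrl',d@ex,d@ey)
# pan corners w3
print('tcp ctrl',(s3['ee_pos'][:2]-c)@ex,(s3['ee_pos'][:2]-c)@ey)
w=cv2.imread('pics/w3.png');m=ctrl.outline_of('wrist','controller')[0]['mask'].astype(np.uint8)
bx=cv2.boundingRect(m);print(bx)
for z in(.094,.097):
  for n,p,s in(('gA',(387.6,191.9),s2),('gB',(256.9,188.4),s3)):
    X=onz('wrist',p,z,s);print(n,z,(X[:2]-c)@ex,(X[:2]-c)@ey)
E
```

```text
lipL in [ 0.523  -0.064   0.1202] ctrl 0.0005558311330628758 0.08130667829506366
lipL out [ 0.5185 -0.0477  0.1157] ctrl 0.0006220371965503912 0.098248495578778
lipR in [ 0.5699 -0.2272  0.1159] ctrl 0.0019031541171119673 -0.08842911035611838
lipR out [ 0.5734 -0.24    0.1195] ctrl 0.0018539846300860495 -0.10172214721357602
sockL [ 0.5271 -0.0787  0.0255] ctrl 0.0006122952944846884 0.06604077199799242
sockR [ 0.5637 -0.2091  0.0258] ctrl 0.000804710414304059 -0.06937829809357463
tcp ctrl 0.0565028290370309 -0.026945100595785535
(168, 53, 196, 249)
gA 0.094 -0.0005105122449439479 0.0006169788390020353
gB 0.094 -0.004478256314727921 0.0020599812638306915
gA 0.097 -0.0010648176605282 0.0010303896241340125
gB 0.097 -0.003920891898203445 0.0024392423487404895
```

```bash
python3 -m inch '{"travel":[[0.006,-0.014,0],[0.012,-0.03,0.015],[0.018,-0.043,0.035],[0.022,-0.052,0.055],[0.0235,-0.0555,0.072],[0.0235,-0.0555,0.084],[0.0235,-0.0555,0.09],[0.0235,-0.0555,0.09],[0.0235,-0.0555,0.09]],"angular":[[0,0,-0.002],[0,0,-0.002],[0,0,-0.002],[0,0,-0.002],[0,0,-0.002],[0,0,-0.002],[0,0,-0.002],[0,0,-0.002],[0,0,-0.002]]}'
python3 - <<'E'
from h import *
s=ctrl.observe();print(s['time'],s['ee_pos'],s['contact_force'],s['ft_torque'])
w=ctrl.camera('wrist');cv2.imwrite('pics/w4.png',w)
cv2.imwrite('pics/z4.png',cv2.resize(w[0:330,200:450],None,fx=1.8,fy=1.8,interpolation=cv2.INTER_CUBIC))
E
```

```text
time: 9.97
ee_pos: [0.547, -0.1455, 0.2097]
orientation: [[-0.271, 0.963, 0.0], [0.963, 0.271, -0.0], [-0.0, 0.0, -1.0]]
contact_force: [-0.2, -0.8, -2.7]
gripper_width: 0.109
gripper_force: 59.2
9.9667 [ 0.547  -0.1455  0.2097] [-0.2316 -0.819  -2.677 ] [ 0.0877  0.0382 -0.0457]
```

View pics/z4.png

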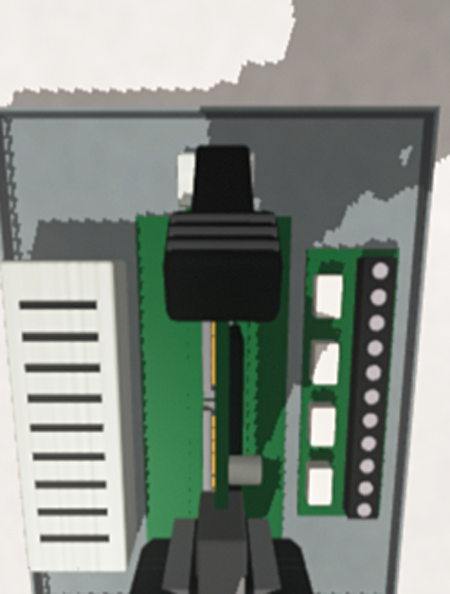

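The lip's left end is centred at crop column 216 and the card at 222, so the card sits about 1 mm too far in +tool y. I correct that and start feeling downward.

```bash
python3 -c "
from h import *
print(ctrl.observe()['ee_pos'])"; python3 -m inch '{"travel":[[0,-0.0006,0.003],[0,-0.0006,0.006],[0,-0.0006,0.009],[0,-0.0006,0.011],[0,-0.0006,0.013],[0,-0.0006,0.013]],"angular":[[0,0,-0.003],[0,0,-0.003],[0,0,-0.003],[0,0,-0.003],[0,0,-0.003],[0,0,-0.003]]}'
```

```text
[ 0.5472 -0.1455  0.2101]
time: 10.52
ee_pos: [0.5459, -0.1454, 0.1959]
orientation: [[-0.273, 0.962, -0.001], [0.962, 0.273, 0.0], [0.0, -0.0, -1.0]]
contact_force: [0.4, -0.2, -3.0]
gripper_width: 0.106
gripper_force: 59.3
```

```bash
python3 -m inch '{"travel":[[0,0,0.001],[0,0,0.002],[0,0,0.003],[0,0,0.003]],"angular":[[0,0,0],[0,0,0],[0,0,0],[0,0,0]]}'; python3 -m inch '{"travel":[[0,0,0.001],[0,0,0.002],[0,0,0.003],[0,0,0.003]],"angular":[[0,0,0],[0,0,0],[0,0,0],[0,0,0]]}'
```

```text
time: 10.85
ee_pos: [0.546, -0.1455, 0.1931]
orientation: [[-0.273, 0.962, -0.0], [0.962, 0.273, 0.0], [0.0, -0.0, -1.0]]
contact_force: [0.6, 0.7, -3.9]
gripper_width: 0.108
gripper_force: 59.3
time: 11.18
ee_pos: [0.546, -0.1454, 0.1901]
orientation: [[-0.273, 0.962, -0.0], [0.962, 0.273, 0.0], [0.0, -0.0, -1.0]]
contact_force: [-0.1, 0.2, -2.6]
gripper_width: 0.113
gripper_force: 59.3
```

```bash
python3 -m inch '{"travel":[[0,0,0.001],[0,0,0.0025],[0,0,0.004],[0,0,0.0055],[0,0,0.007],[0,0,0.0085],[0,0,0.01],[0,0,0.01]],"angular":[[0,0,0],[0,0,0],[0,0,0],[0,0,0],[0,0,0],[0,0,0],[0,0,0],[0,0,0]]}'; python3 -c "
from h import *
s=ctrl.observe();print(s['contact_force'],s['ft_torque'])"
```

```text
time: 11.85
ee_pos: [0.5459, -0.1454, 0.1799]
orientation: [[-0.273, 0.962, -0.0], [0.962, 0.273, 0.0], [0.0, -0.0, -1.0]]
contact_force: [0.3, 0.5, -3.2]
gripper_width: 0.106
gripper_force: 59.3
[ 0.319   0.4781 -3.1933] [0.0013 0.0103 0.025 ]
```

```bash
python3 -m inch '{"travel":[[0,0,0.002],[0,0,0.005],[0,0,0.008],[0,0,0.011],[0,0,0.014],[0,0,0.017],[0,0,0.02],[0,0,0.022],[0,0,0.022]],"angular":[[0,0,0],[0,0,0],[0,0,0],[0,0,0],[0,0,0],[0,0,0],[0,0,0],[0,0,0],[0,0,0]]}'; python3 -m inch '{"travel":[[0,0,0.003],[0,0,0.006],[0,0,0.009],[0,0,0.012],[0,0,0.015],[0,0,0.018],[0,0,0.018]],"angular":[[0,0,0],[0,0,0],[0,0,0],[0,0,0],[0,0,0],[0,0,0],[0,0,0]]}'
```

```text
time: 12.6
ee_pos: [0.5459, -0.1454, 0.1578]
orientation: [[-0.273, 0.962, -0.001], [0.962, 0.273, 0.0], [0.0, -0.001, -1.0]]
contact_force: [-0.1, 0.1, -3.0]
gripper_width: 0.108
gripper_force: 59.3
time: 13.18
ee_pos: [0.5458, -0.1454, 0.1396]
orientation: [[-0.273, 0.962, -0.001], [0.962, 0.273, 0.0], [0.001, -0.001, -1.0]]
contact_force: [-0.3, 0.5, -4.3]
gripper_width: 0.107
gripper_force: 59.3
```

```bash
python3 -m inch '{"travel":[[0,0,0.002],[0,0,0.004],[0,0,0.006],[0,0,0.008],[0,0,0.009],[0,0,0.009]],"angular":[[0,0,0],[0,0,0],[0,0,0],[0,0,0],[0,0,0],[0,0,0]]}'; python3 -m inch '{"travel":[[0,0,0.0005],[0,0,0.001],[0,0,0.001],[0,0,0.001]],"angular":[[0,0,0],[0,0,0],[0,0,0],[0,0,0]]}'
```

```text
time: 13.68
ee_pos: [0.546, -0.1454, 0.131]
orientation: [[-0.273, 0.962, -0.0], [0.962, 0.273, 0.0], [0.0, -0.0, -1.0]]
contact_force: [-0.6, 0.6, -2.9]
gripper_width: 0.107
gripper_force: 59.3
time: 14.02
ee_pos: [0.5461, -0.1455, 0.1303]
orientation: [[-0.273, 0.962, 0.0], [0.962, 0.273, 0.0], [-0.0, 0.0, -1.0]]
contact_force: [-0.3, -0.2, -2.8]
gripper_width: 0.11
gripper_force: 59.3
```

```bash
python3 -m inch '{"travel":[[0,0,0.0005],[0,0,0.001],[0,0,0.001]],"angular":[[0,0,0],[0,0,0],[0,0,0]]}'|egrep 'ee|cont';for i in 1; do python3 -m inch '{"travel":[[0,0,0.0005],[0,0,0.001],[0,0,0.001]],"angular":[[0,0,0],[0,0,0],[0,0,0]]}'|egrep 'ee|cont'; done
```

```text
ee_pos: [0.546, -0.1454, 0.1292]
contact_force: [1.0, -0.8, -3.5]
ee_pos: [0.546, -0.1454, 0.1282]
contact_force: [0.2, -0.5, -3.3]
```

```bash
python3 -m inch '{"travel":[[0,0,0.0005],[0,0,0.001],[0,0,0.001]],"angular":[[0,0,0],[0,0,0],[0,0,0]]}'|egrep 'ee|cont'
```

```text
ee_pos: [0.546, -0.1454, 0.1272]
contact_force: [0.4, -0.5, -2.4]
```

```bash
python3 -m inch '{"travel":[[0,0,0.0005],[0,0,0.001],[0,0,0.001]],"angular":[[0,0,0],[0,0,0],[0,0,0]]}'|egrep 'ee|cont'
```

```text
ee_pos: [0.5463, -0.1455, 0.1268]
contact_force: [-2.6, 1.4, 5.8]
```

```bash
python3 -m inch '{"travel":[[0,0,0],[0,0,0],[0,0,0],[0,0,0]],"angular":[[0,0,0],[0,0,0],[0,0,0],[0,0,0]]}'|egrep 'ee|cont'; python3 -m inch '{"travel":[[0,0,0],[0,0,0],[0,0,0],[0,0,0],[0,0,0],[0,0,0]],"angular":[[0,0,0],[0,0,0],[0,0,0],[0,0,0],[0,0,0],[0,0,0]]}' 0.5|egrep 'ee|cont|grip'
```

```text
ee_pos: [0.5462, -0.1455, 0.1268]
contact_force: [-2.5, 0.6, 6.2]
ee_pos: [0.5461, -0.1455, 0.1262]
contact_force: [-0.3, -0.6, 0.8]
gripper_width: 0.502
gripper_force: 0.0
```

```bash
python3 -m inch '{"travel":[[0,0,-0.01],[0,0,-0.03],[0,0,-0.06],[0,0,-0.09],[0,0,-0.12],[0,0,-0.15],[0,0,-0.17],[0,0,-0.175],[0,0,-0.175],[0,0,-0.175]],"angular":[[0,0,0],[0,0,0],[0,0,0],[0,0,0],[0,0,0],[0,0,0],[0,0,0],[0,0,0],[0,0,0],[0,0,0]]}' 0.5|egrep 'ee|cont'
python3 - <<'E'
from h import *
s=ctrl.observe();w=ctrl.camera('wrist');cv2.imwrite('pics/w5.png',w)
yaw=np.radians(15.8);ex=np.array([np.cos(yaw),np.sin(yaw)]);ey=np.array([-ex[1],ex[0]]);F=np.array([.5461,-.1454])
for t,z in(('card_grip',.127),('pivot_l',.119),('pad_l',.159)):
    for o in ctrl.tip_of('wrist',t):
        if o['score']>.3:
            X=onz('wrist',o['location'],z,s);d=X[:2]-F;print(t,round(o['score'],2),np.round(o['location'],1),X,'ctrl',d@ex,d@ey)
for t in('handle_l','card'):
    for o in ctrl.outline_of('wrist',t): print(t,o['score'],o['box'])
cv2.imwrite('pics/z5.png',cv2.resize(w[40:340,200:440],None,fx=2,fy=2,interpolation=cv2.INTER_CUBIC))
E
```

```text
ee_pos: [0.5458, -0.1453, 0.301]
contact_force: [0.0, 0.4, -0.8]
card_grip 0.83 [321.8 223.4] [ 0.545  -0.1428  0.127 ] ctrl -0.0003779076973904071 0.0027618355935778954
card_grip 0.64 [325.4 138.6] [ 0.5284 -0.0738  0.127 ] ctrl 0.0024402524626394475 0.07375210064067414
pivot_l 0.78 [322.7 134.6] [ 0.5253 -0.0712  0.119 ] ctrl 0.00022999575846037638 0.0770287506846002
pad_l 0.76 [323.4 137.4] [ 0.5266 -0.0737  0.159 ] ctrl 0.0007210101982521507 0.07428545560912861
pad_l 0.57 [319.2 320.9] [ 0.5641 -0.2178  0.159 ] ctrl -0.002387725011240349 -0.07456161949856767
handle_l 0.7 [312.0, 304.4, 18.5, 12.8]
handle_l 0.63 [311.3, 116.7, 22.7, 37.9]
card 0.89 [308.0, 120.0, 26.4, 201.1]
```

View pics/z5.png

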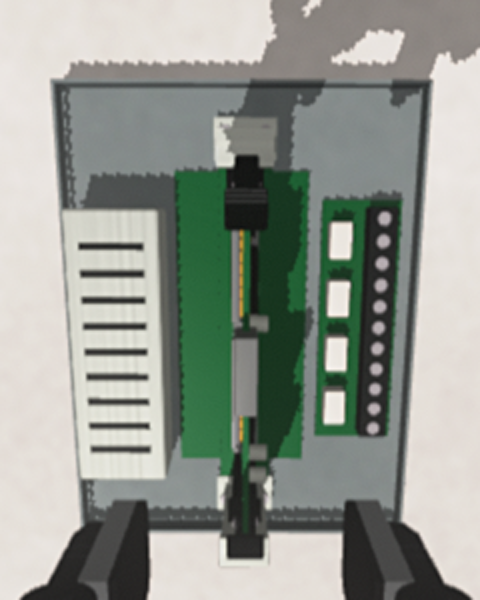

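The card stands in both guides with both levers upright: +y pad at crop (247,205), -y pad at (245,545). I shut the gripper and come down outside the +y lever.

```bash
python3 -m inch '{"travel":[[0.02,0,0],[0.045,0,0],[0.07,0,0],[0.09,0,0],[0.098,0,0.01],[0.098,0,0.03],[0.098,0,0.055],[0.098,0,0.08],[0.098,0,0.1],[0.098,0,0.115],[0.098,0,0.121],[0.098,0,0.121],[0.098,0,0.121]],"angular":[[0,0,0],[0,0,0],[0,0,0],[0,0,0],[0,0,0],[0,0,0],[0,0,0],[0,0,0],[0,0,0],[0,0,0],[0,0,0],[0,0,0],[0,0,0]]}' 0 60
python3 - <<'E'
from h import *
s=ctrl.observe();d=s['ee_pos'][:2]-np.array([.5461,-.1454]);yaw=np.radians(15.8);ex=np.array([np.cos(yaw),np.sin(yaw)]);ey=np.array([-ex[1],ex[0]]);print(d@ex,d@ey,s['ee_pos'][2])
E
```

```text
time: 18.07
ee_pos: [0.5195, -0.0513, 0.1806]
orientation: [[-0.273, 0.962, -0.0], [0.962, 0.273, 0.0], [0.0, -0.0, -1.0]]
contact_force: [-0.4, -0.6, 0.6]
gripper_width: -0.003
gripper_force: 0.0
-3.0490103940125363e-06 0.09784021551806059 0.18057618661335395
```

```bash
python3 -m inch '{"travel":[[-0.005,0,0.0005],[-0.01,0,0.001],[-0.0125,0,0.001],[-0.015,0,0.0013],[-0.018,0,0.0017],[-0.021,0,0.0022],[-0.024,0,0.0027],[-0.027,0,0.004],[-0.03,0,0.0054],[-0.033,0,0.0068],[-0.033,0,0.0068]],"angular":[[0,0,0],[0,0,0],[0,0,0],[0,0,0],[0,0,0],[0,0,0],[0,0,0],[0,0,0],[0,0,0],[0,0,0],[0,0,0]]}'|egrep 'ee|cont|time'
```

```text
time: 18.98
ee_pos: [0.5284, -0.0834, 0.1732]
contact_force: [0.2, -0.5, 1.0]
```

```bash
python3 -m inch '{"travel":[[-0.002,0,0.0018],[-0.004,0,0.0037],[-0.0055,0,0.0055],[-0.0066,0,0.0071],[-0.0066,0,0.0071]],"angular":[[0,0,0],[0,0,0],[0,0,0],[0,0,0],[0,0,0]]}'|egrep 'ee|cont|time'
python3 - <<'E'
from h import *
w=ctrl.camera('wrist');cv2.imwrite('pics/w6.png',w)
cv2.imwrite('pics/z6.png',cv2.resize(w[180:480,160:480],None,fx=2,fy=2,interpolation=cv2.INTER_CUBIC))
E
```

```text
time: 19.4
ee_pos: [0.5302, -0.0892, 0.1663]
contact_force: [-1.5, 3.7, 4.8]
```

View pics/z6.png

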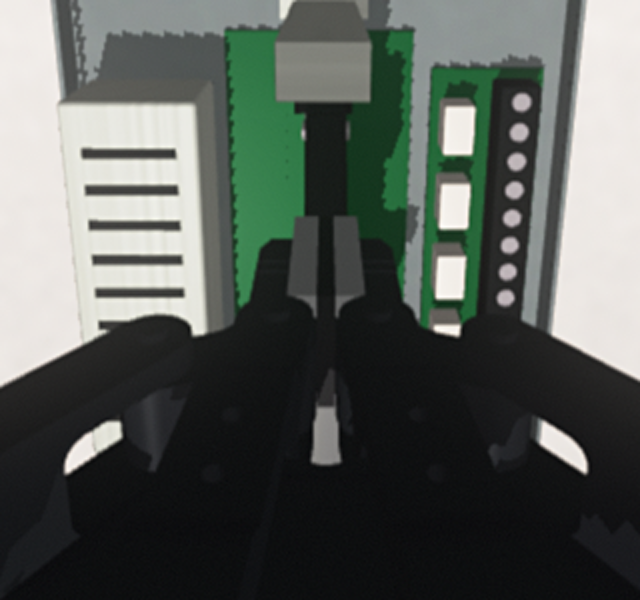

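The crop shows the fingertips resting on the +y handle, which has swung in under the lip at (323,70). The force reads about 6 N. Next is the -y lever.

```bash
python3 -m inch '{"travel":[[0.002,0,-0.01],[0.002,0,-0.03],[0,0,-0.05],[-0.015,0,-0.06],[-0.045,0,-0.06],[-0.075,0,-0.06],[-0.105,0,-0.06],[-0.13,0,-0.06],[-0.15,0,-0.058],[-0.156,0,-0.045],[-0.156,0,-0.03],[-0.156,0,-0.019],[-0.156,0,-0.014],[-0.156,0,-0.014],[-0.156,0,-0.014]],"angular":[[0,0,0],[0,0,0],[0,0,0],[0,0,0],[0,0,0],[0,0,0],[0,0,0],[0,0,0],[0,0,0],[0,0,0],[0,0,0],[0,0,0],[0,0,0],[0,0,0],[0,0,0]]}'|egrep 'ee|cont|time'
python3 - <<'E'
from h import *
s=ctrl.observe();d=s['ee_pos'][:2]-np.array([.5461,-.1454]);yaw=np.radians(15.8);ex=np.array([np.cos(yaw),np.sin(yaw)]);ey=np.array([-ex[1],ex[0]]);print(d@ex,d@ey,s['ee_pos'][2])
E
```

```text
time: 20.7
ee_pos: [0.5727, -0.2387, 0.1805]
contact_force: [0.8, -0.5, -0.5]
0.00019205711116957532 -0.09705954293618109 0.18049982917074125
```

```bash
python3 -m inch '{"travel":[[0.005,0,0.0005],[0.01,0,0.001],[0.0125,0,0.001],[0.015,0,0.0013],[0.018,0,0.0017],[0.021,0,0.0022],[0.024,0,0.0027],[0.027,0,0.004],[0.03,0,0.0054],[0.033,0,0.0068],[0.0355,0,0.009],[0.0375,0,0.0114],[0.0395,0,0.0139],[0.0395,0,0.0139]],"angular":[[0,0,0],[0,0,0],[0,0,0],[0,0,0],[0,0,0],[0,0,0],[0,0,0],[0,0,0],[0,0,0],[0,0,0],[0,0,0],[0,0,0],[0,0,0],[0,0,0]]}'|egrep 'ee|cont|time';  python3 -m inch '{"travel":[[0.0012,0,0.0016],[0.0024,0,0.0032],[0.0036,0,0.0049],[0.0047,0,0.0065],[0.0047,0,0.0065]],"angular":[[0,0,0],[0,0,0],[0,0,0],[0,0,0],[0,0,0]]}'|egrep 'ee|cont|time'
```

```text
time: 21.87
ee_pos: [0.5621, -0.2011, 0.1664]
contact_force: [1.2, -2.8, 2.6]
time: 22.28
ee_pos: [0.561, -0.197, 0.16]
contact_force: [1.2, -4.2, 5.6]
```

```bash
python3 -m inch '{"travel":[[-0.001,0,-0.012],[0,0,-0.03],[0.012,0,-0.045],[0.035,0,-0.045],[0.06,0,-0.045],[0.085,0,-0.045],[0.105,0,-0.04],[0.114,0,-0.028],[0.114,0,-0.016],[0.114,0,-0.016],[0.114,0,-0.016]],"angular":[[0,0,0],[0,0,0],[0,0,0],[0,0,0],[0,0,0],[0,0,0],[0,0,0],[0,0,0],[0,0,0],[0,0,0],[0,0,0]]}'|egrep 'ee|cont|time'; python3 -m inch '{"travel":[[-0.0015,0,0.004],[-0.003,0,0.0083],[-0.0045,0,0.0105],[-0.0061,0,0.0127],[-0.0077,0,0.0148],[-0.0088,0,0.017],[-0.0099,0,0.0191],[-0.0111,0,0.0212],[-0.0111,0,0.0212]],"angular":[[0,0,0],[0,0,0],[0,0,0],[0,0,0],[0,0,0],[0,0,0],[0,0,0],[0,0,0],[0,0,0]]}'|egrep 'ee|cont|time'
```

```text
time: 23.2
ee_pos: [0.529, -0.0869, 0.1755]
contact_force: [0.0, -0.7, 0.0]
time: 23.95
ee_pos: [0.5326, -0.098, 0.1547]
contact_force: [-0.9, 2.6, 3.8]
```

```bash
python3 -m inch '{"travel":[[0.001,0,-0.012],[0,0,-0.03],[-0.012,0,-0.05],[-0.035,0,-0.05],[-0.06,0,-0.05],[-0.085,0,-0.045],[-0.102,0,-0.035],[-0.1075,0,-0.025],[-0.1075,0,-0.0155],[-0.1075,0,-0.0155],[-0.1075,0,-0.0155]],"angular":[[0,0,0],[0,0,0],[0,0,0],[0,0,0],[0,0,0],[0,0,0],[0,0,0],[0,0,0],[0,0,0],[0,0,0],[0,0,0]]}'|egrep 'ee|cont|time'; python3 -m inch '{"travel":[[0.002,0,0.005],[0.0041,0,0.0095],[0.0052,0,0.0117],[0.0064,0,0.014],[0.0075,0,0.0162],[0.0085,0,0.0182],[0.0093,0,0.02],[0.0093,0,0.02]],"angular":[[0,0,0],[0,0,0],[0,0,0],[0,0,0],[0,0,0],[0,0,0],[0,0,0],[0,0,0]]}'|egrep 'ee|cont|time'
```

```text
time: 24.87
ee_pos: [0.5611, -0.2, 0.1693]
contact_force: [1.1, 0.8, 0.8]
time: 25.53
ee_pos: [0.5598, -0.192, 0.1507]
contact_force: [0.6, -2.1, 3.7]
```

Now down to the stop on this side in small steps, watching the force.

```bash
python3 -m inch '{"travel":[[0.0005,0,0.001],[0.001,0,0.002],[0.001,0,0.002]],"angular":[[0,0,0],[0,0,0],[0,0,0]]}'|egrep 'ee|cont'; python3 -m inch '{"travel":[[0.0005,0,0.001],[0.0005,0,0.001]],"angular":[[0,0,0],[0,0,0]]}'|egrep 'ee|cont'
```

```text
ee_pos: [0.5597, -0.1913, 0.1489]
contact_force: [-0.2, -2.3, 5.2]
ee_pos: [0.5597, -0.191, 0.148]
contact_force: [0.9, -4.7, 5.4]
```

```bash
python3 -m inch '{"travel":[[0,0,0.0005],[0,0,0.0005]],"angular":[[0,0,0],[0,0,0]]}'|egrep 'ee|cont'
```

```text
ee_pos: [0.5597, -0.191, 0.1475]
contact_force: [0.3, -2.2, 6.4]
```

```bash
python3 -m inch '{"travel":[[0,0,0.0005],[0,0,0.001],[0,0,0.001]],"angular":[[0,0,0],[0,0,0],[0,0,0]]}'|egrep 'ee|cont'
```

```text
ee_pos: [0.5597, -0.1909, 0.1466]
contact_force: [0.9, -2.8, 7.7]
```

```bash
python3 -m inch '{"travel":[[0,0,0.0005],[0,0,0.0005]],"angular":[[0,0,0],[0,0,0]]}'|egrep 'ee|cont'
```

```text
ee_pos: [0.5598, -0.191, 0.1463]
contact_force: [-1.2, -2.4, 12.3]
```

```bash
python3 -m inch '{"travel":[[-0.001,0,-0.012],[0,0,-0.03],[0.012,0,-0.05],[0.035,0,-0.05],[0.06,0,-0.05],[0.083,0,-0.045],[0.097,0,-0.035],[0.102,0,-0.025],[0.102,0,-0.018],[0.102,0,-0.018],[0.102,0,-0.018]],"angular":[[0,0,0],[0,0,0],[0,0,0],[0,0,0],[0,0,0],[0,0,0],[0,0,0],[0,0,0],[0,0,0],[0,0,0],[0,0,0]]}'|egrep 'ee|cont|time'; python3 -m inch '{"travel":[[-0.002,0,0.005],[-0.0045,0,0.0095],[-0.0055,0,0.0117],[-0.0063,0,0.014],[-0.007,0,0.0155],[-0.007,0,0.0155]],"angular":[[0,0,0],[0,0,0],[0,0,0],[0,0,0],[0,0,0],[0,0,0]]}'|egrep 'ee|cont|time'
```

```text
time: 27.45
ee_pos: [0.5312, -0.093, 0.1632]
contact_force: [0.5, -0.5, -0.2]
time: 27.95
ee_pos: [0.5333, -0.0998, 0.1477]
contact_force: [0.7, 1.2, 1.9]
```

```bash
python3 -m inch '{"travel":[[0,0,0.0005],[0,0,0.001],[0,0,0.001]],"angular":[[0,0,0],[0,0,0],[0,0,0]]}'|egrep 'ee|cont'
```

```text
ee_pos: [0.5333, -0.0999, 0.147]
contact_force: [-0.2, 0.8, 4.6]
```

```bash
python3 -m inch '{"travel":[[0,0,0.0005],[0,0,0.001],[0,0,0.001]],"angular":[[0,0,0],[0,0,0],[0,0,0]]}'|egrep 'ee|cont'
```

```text
ee_pos: [0.5334, -0.0999, 0.1461]
contact_force: [-0.9, 0.0, 6.0]
```

```bash
python3 -m inch '{"travel":[[0,0,0.0005],[0,0,0.0005]],"angular":[[0,0,0],[0,0,0]]}'|egrep 'ee|cont'
```

```text
ee_pos: [0.5335, -0.1, 0.1459]
contact_force: [-1.2, 1.3, 11.7]
```

```bash
python3 -m inch '{"travel":[[0,0,0.0003],[0,0,0.0003]],"angular":[[0,0,0],[0,0,0]]}'|egrep 'ee|cont'; python3 -m inch '{"travel":[[0.001,0,-0.012],[0,0,-0.03],[-0.012,0,-0.05],[-0.035,0,-0.05],[-0.06,0,-0.05],[-0.08,0,-0.045],[-0.09,0,-0.03],[-0.095,0,-0.015],[-0.095,0,-0.004],[-0.095,0,-0.002],[-0.095,0,-0.001],[-0.095,0,-0.001]],"angular":[[0,0,0],[0,0,0],[0,0,0],[0,0,0],[0,0,0],[0,0,0],[0,0,0],[0,0,0],[0,0,0],[0,0,0],[0,0,0],[0,0,0]]}'|egrep 'ee|cont|time'
```

```text
ee_pos: [0.5336, -0.1, 0.1458]
contact_force: [-2.5, 1.3, 15.2]
time: 29.78
ee_pos: [0.559, -0.191, 0.1462]
contact_force: [-0.5, -2.2, 1.7]
```

```bash
python3 -m inch '{"travel":[[0,0,0.0005],[0,0,0.001],[0,0,0.001]],"angular":[[0,0,0],[0,0,0],[0,0,0]]}'|egrep 'ee|cont'
```

```text
ee_pos: [0.5592, -0.1908, 0.1458]
contact_force: [-2.4, -3.5, 11.1]
```

```bash
python3 -m inch '{"travel":[[0,0,0.0004],[0,0,0.0004],[-0.001,0,-0.01],[0,0,-0.035],[0.01,0,-0.065],[0.025,0,-0.095],[0.04,0,-0.125],[0.047,0,-0.145],[0.047,0,-0.154],[0.047,0,-0.154],[0.047,0,-0.154]],"angular":[[0,0,0],[0,0,0],[0,0,0],[0,0,0],[0,0,0],[0,0,0],[0,0,0],[0,0,0],[0,0,0],[0,0,0],[0,0,0]]}'|egrep 'ee|cont|time'
python3 - <<'E'
from h import *
s=ctrl.observe();w=ctrl.camera('wrist');a=ctrl.camera('scene')
F=np.array([.5461,-.1454]);yaw=np.radians(15.8);ex=np.array([np.cos(yaw),np.sin(yaw)]);ey=np.array([-ex[1],ex[0]])
for o in ctrl.tip_of('wrist','pad_l'):
    X=onz('wrist',o['location'],.128,s);d=X[:2]-F;print(round(o['score'],2),o['location'],d@ex,d@ey)
A=cv2.resize(w[60:330,200:440],None,fx=2,fy=2,interpolation=2);B=cv2.resize(a[220:355,220:340],(320,360),interpolation=2);o=np.zeros((540,800,3),np.uint8);o[:,:480]=A;o[:360,480:]=B
cv2.imwrite('pics/z7.png',o)
E
```

```text
time: 30.95
ee_pos: [0.546, -0.1458, 0.2985]
contact_force: [0.7, 0.3, -0.9]
0.87 [322.4, 177.1] 0.0002092111979044298 0.04247750248673799
0.79 [323.4, 269.6] 0.0012998862453796939 -0.039433112765440606
0.38 [324.2, 223.2] 0.0018562622662897502 0.003197782663588745
```

View pics/z7.png

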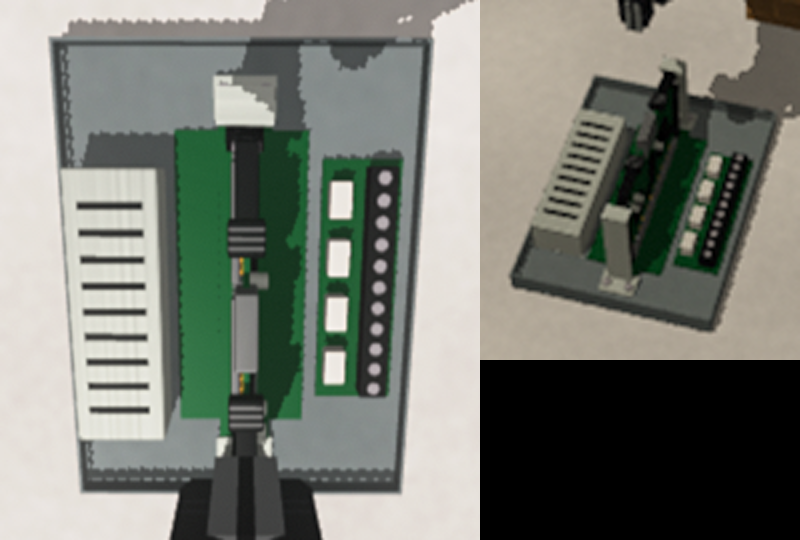

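Both levers lie flat in the crop, with pads at (247,237) and (246,410), and both met the stop at the same tip height of 127 mm. I hand in.

```bash
python3 -c "
from station import ctrl
print(ctrl.sign_off())"
```

```text
the job is handed in; nothing more can be done
None
```

The card is in the controller's guides with both ejector levers closed flat against their stops, and I handed the job in at about 31 s of the 72 s; the hand-in returned no verdict, so the result is judged from the last pictures and force readings (peak reading at the levers about 15 N).

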